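# Clear the contour gauge and lock it

## Robot

A 6-joint arm with a two-finger parallel gripper is mounted at the origin on a cart in front of the work surface, level with it; the furniture and walls round the work are solid. World frame = base frame: x ahead of the robot, y to its left, z up, the work surface at z = 0. Lengths are in m, angles in rad, forces in N, time in s.
With the tool pointing down it reaches from about 0.375 to 0.9 m from the base axis. Payload 3.1 kg.
Tool frame: the origin (TCP) lies at the very end of the fingers, on their centre line; the grasp point (between the pads) lies 19 mm behind it; x points along the fingers, y is the direction in which the jaws open and shut, and the axes are right-handed (so a half turn about x gives the same grasp; the last joint's range is limited). The gripper opens to 85 mm and grips with 20 to 120 N. Pads are 22 mm wide; open, the fingers measure 114 mm over their backs; the gripper's body (76 mm by 85 mm) begins 54 mm behind the grasp point. The pads swing forward as they close: fully open they stand 13 mm farther back than shut.
Start: joints at [-1.383, 0.527, 1.433, -0, 1.181, -0.178], TCP at [0.224, -0.583, 0.231] pointing down, gripper open.
Joint ranges: [-3.08, 3.08], [-0.75, 2.2], [0.22, 2.44], [-1.43, 4.57], [0, 2.65], [-2.85, 2.85]. Speed limits (rad/s): [2.79, 2.79, 3.14, 3.14, 3.14, 3.14].

## Interface

Orientations are given as a unit quaternion [x, y, z, w].
In Python, from cell import robot, cams, hand_in gives the robot as it stands.
- The arm moves only by the shell command python3 -m crank 'ROWS' [FORCE]. ROWS is JSON, a list of rows, each a list of 5 numbers: the finger opening in mm, from 0 to 85.4, then the shift along the tool's x, y, z in mm, then the turn about the tool's x in rad. In form: [[jaw, tx, ty, tz, spin], ...]. A call has 1 to 10 rows; each row shifts and turns the commanded pose from where the row before left it, along the tool's axes as they then stand; what a row does not reach is not made up. A row lasts 1/12 s, in which the tool goes at most 41.7 mm and 7.16 degrees, less where a joint would pass 70% of its speed; a pose out of reach is approached as far as the arm can. A call with a gripper value outside its range is refused whole. The fingers move at their own pace and stop on an object; FORCE is the grip in N (left out, the last holds). Time passes only in rows, so rows that do not move let the fingers close. It gives the time, the measured TCP pose, the force and the opening at its end, in the units of the state.
- robot.sense(): the state, without advancing time (a new reading comes with each control period).
- cams.grab_frame(name): name is "scene" or "top"; returns (picture, depth): 400x640x3 uint8, red, green, blue; 400x640 float32, m along the optical axis (not along the pixel's ray), 0 where there is no reading.
- cams.camera_params(name): a dict with "camera_matrix" (3x3 intrinsics, pixels), "T" (4x4, takes a point from camera to world coordinates). Camera axes: x right, y down, z forward; pixel columns grow to the right and rows downward; lengths in m; the calibration is good to about 2 mm. A picture is of the moment at which its call begins. camera_params takes no time and is no camera call.
- hand_in(): hands the job in, once; it reports no verdict.
Trained networks look in the newest picture that a camera, given by its name, has taken for a name from the list of things; names that differ only in an ending like _2 or _b are one class to them, and where a whole thing is asked for, a point or a joint stands for the part that bears it (a point fixed in the world has none). Each returns a list of dicts, best first, with "p" (0 to 1); they miss things now and then, are a little off and sometimes report something else, mostly with a low value. They report only what shows in the picture. A call takes as long as a camera call.
- cams.find_in(camera, target): "location" ([row, column] as shares, 0 to 1, of the picture: columns of its width, rows of its height, amid what is visible of it).
The state is a dict: "t": time; "joints": joint angles; "joint_vel": joint speeds; "joint_torque": joint torques, N m; "eef_pos": TCP position; "ee_rot": TCP orientation; "wrist_force": force on the tool from outside, world axes, zero at the start; "ft_torque": the same for the moment, N m; "width": finger opening in m.
Only numpy, scipy, OpenCV 4.12 (cv2) and the standard library are available. Lean on these libraries where they do the work, as an engineer would, in place of code of your own. Each camera call takes 0.05 s, during which the arm holds its last target.

## Task

The contour gauge on the bench still shows the last profile. Work lightly along its row of white pins with your fingertips until every pin is pushed in flush with the front edge of the frame, and only then swing the red lock lever fully shut with a fingertip so that the pins stay put. Leave the gauge lying where it is, without picking it up or shoving it about, and leave the pencil and the turning gouge beside it alone.

Things in the scene. Friction and masses are not known exactly. Their poses are not given: they have to be found in the camera images.
- gauge: loose contour gauge lying flat: blue upper plate, black end blocks, 20 white sliding pins between. Frame 44 (x) by 164 (y) by 23 (z) mm, about 0.7 kg; origin at the centre of its underside, z up. Its front edge, facing the robot, is x = -22 mm; the pins stand out of it towards -x, 7 to 17 mm above the worktop. It lies on rubber feet and slides if pushed with more than about 6 N
- lock_lever (a joint): red lock lever on the gauge's right end block; vertical pivot at gauge (0, -71) mm. 54 mm long; upright thumb tab 46 mm from the pivot, 18 long, 8 thick, 25 to 43 mm above the worktop. 0 rad = shut on its stop, pointing to gauge +y along the blue plate; opens clockwise from above: at 1.57 it points straight back (gauge +x). Stays where left; moves with about 1 N at the tab
- flat_pencil: red carpenter's pencil, 15x163x8 mm, long axis its y, lying on the worktop to the left; origin at the centre of its underside; to be left alone
- gouge: turning gouge with wooden handle, 29x310x29 mm, long axis its y, lying on the worktop to the right; origin at the centre of its underside; to be left alone
- pin_01 (a joint): pin 1 of 20, counted from the left seen from the robot, at gauge y = +57.0 mm: how far its rounded tip stands out of the frame's front edge (m), 0 = flush; 5.4 mm wide, 11 mm tall, slides with about 0.3 N of friction, stays where it is left, stops at 0 and at 0.028; all pins are alike
- pin_02 (a joint): pin 2 of 20, counted from the left seen from the robot, at gauge y = +51.0 mm: how far its rounded tip stands out of the frame's front edge (m), 0 = flush; its other end comes out behind the frame as it is pushed in, up to 30 mm when flush
- pin_03 (a joint): pin 3 of 20, counted from the left seen from the robot, at gauge y = +45.0 mm: how far its rounded tip stands out of the frame's front edge (m), 0 = flush; the pins are slick nylon: a finger face slanting against the row wedges them in as it is drawn along, but a blunt side that meets a pin squarely shoves the whole gauge
- pin_04 (a joint): pin 4 of 20, counted from the left seen from the robot, at gauge y = +39.0 mm: how far its rounded tip stands out of the frame's front edge (m), 0 = flush
- pin_05 (a joint): pin 5 of 20, counted from the left seen from the robot, at gauge y = +33.0 mm: how far its rounded tip stands out of the frame's front edge (m), 0 = flush
- pin_06 (a joint): pin 6 of 20, counted from the left seen from the robot, at gauge y = +27.0 mm: how far its rounded tip stands out of the frame's front edge (m), 0 = flush
- pin_07 (a joint): pin 7 of 20, counted from the left seen from the robot, at gauge y = +21.0 mm: how far its rounded tip stands out of the frame's front edge (m), 0 = flush
- pin_08 (a joint): pin 8 of 20, counted from the left seen from the robot, at gauge y = +15.0 mm: how far its rounded tip stands out of the frame's front edge (m), 0 = flush
- pin_09 (a joint): pin 9 of 20, counted from the left seen from the robot, at gauge y = +9.0 mm: how far its rounded tip stands out of the frame's front edge (m), 0 = flush
- pin_10 (a joint): pin 10 of 20, counted from the left seen from the robot, at gauge y = +3.0 mm: how far its rounded tip stands out of the frame's front edge (m), 0 = flush
- pin_11 (a joint): pin 11 of 20, counted from the left seen from the robot, at gauge y = -3.0 mm: how far its rounded tip stands out of the frame's front edge (m), 0 = flush
- pin_12 (a joint): pin 12 of 20, counted from the left seen from the robot, at gauge y = -9.0 mm: how far its rounded tip stands out of the frame's front edge (m), 0 = flush
- pin_13 (a joint): pin 13 of 20, counted from the left seen from the robot, at gauge y = -15.0 mm: how far its rounded tip stands out of the frame's front edge (m), 0 = flush
- pin_14 (a joint): pin 14 of 20, counted from the left seen from the robot, at gauge y = -21.0 mm: how far its rounded tip stands out of the frame's front edge (m), 0 = flush
- pin_15 (a joint): pin 15 of 20, counted from the left seen from the robot, at gauge y = -27.0 mm: how far its rounded tip stands out of the frame's front edge (m), 0 = flush
- pin_16 (a joint): pin 16 of 20, counted from the left seen from the robot, at gauge y = -33.0 mm: how far its rounded tip stands out of the frame's front edge (m), 0 = flush
- pin_17 (a joint): pin 17 of 20, counted from the left seen from the robot, at gauge y = -39.0 mm: how far its rounded tip stands out of the frame's front edge (m), 0 = flush
- pin_18 (a joint): pin 18 of 20, counted from the left seen from the robot, at gauge y = -45.0 mm: how far its rounded tip stands out of the frame's front edge (m), 0 = flush
- pin_19 (a joint): pin 19 of 20, counted from the left seen from the robot, at gauge y = -51.0 mm: how far its rounded tip stands out of the frame's front edge (m), 0 = flush
- pin_20 (a joint): pin 20 of 20, counted from the left seen from the robot, at gauge y = -57.0 mm: how far its rounded tip stands out of the frame's front edge (m), 0 = flush

How it is judged:
By the outcome, as a careful person would: the job done as asked, in the order asked, and still so for the second after the job is handed in, with the robot touching nothing.
It also fails if it takes over 61 s, if anything falls off the work surface, if the arm or the gripper's body presses on something with over 40 N, if the wrist force passes 120 N, or if a joint passes its speed limit or range.

## Working session

There is one attempt and no reset: what is moved stays moved. The work goes in short steps, Python scripts to look and compute and a shell command to move; the robot and the scene stay as the last step left them, time stands still between calls to the robot, and variables do not carry over. Pictures are saved under pics/ and viewed, and the job is handed in when it is done.

```bash
ls; mkdir -p pics
python3 - <<'E'
from cell import robot, cams
import cv2
print(robot.sense())
for n in ("scene","top"):
    p,d=cams.grab_frame(n); cv2.imwrite(f"pics/{n}0.png",p[:,:,::-1])
    c=cams.camera_params(n); print(n,c["camera_matrix"],c["T"])
E
```

```text
pics
{'t': 0.0, 'joints': array([-1.38252179e+00,  5.28488597e-01,  1.43389535e+00, -2.92267450e-05,
        1.18138975e+00, -1.78522630e-01]), 'joint_vel': array([-2.44849689e-03, -2.84105800e-04, -6.95395559e-04, -6.98973822e-04,
        2.27316220e-03, -6.41582601e-06]), 'joint_torque': array([-9.60859688e-04, -4.42351878e+01, -1.78025508e+01, -2.99094054e-04,
        8.47911928e-03,  9.90312515e-06]), 'eef_pos': array([ 0.2240135 , -0.58271239,  0.23032205]), 'ee_rot': array([-0.69523385, -0.12973148,  0.69526048, -0.12818936]), 'wrist_force': array([-0.4253754 ,  1.08480283,  0.04345553]), 'ft_torque': array([ 0.0175586 , -0.01365053,  0.0531683 ]), 'width': 0.08543223227086282}
scene [[438.15916203   0.         320.59593003]
 [  0.         438.15916203 197.22250225]
 [  0.           0.           1.        ]] [[-0.65819141 -0.56423096  0.49842501 -0.10448061]
 [-0.75279675  0.48533185 -0.44469096  0.57981302]
 [ 0.00900688 -0.6679045  -0.74419249  0.96538299]
 [ 0.          0.          0.          1.        ]]
top [[516.30098661   0.         327.55535162]
 [  0.         516.30098661 205.88295215]
 [  0.           0.           1.        ]] [[-0.00227107 -0.9804427   0.19679164  0.26775125]
 [-0.99995084  0.0041259   0.00901587  0.03794943]
 [-0.00965149 -0.19676149 -0.98040388  1.27817666]
 [ 0.          0.          0.          1.        ]]
```

View pics/scene0.png

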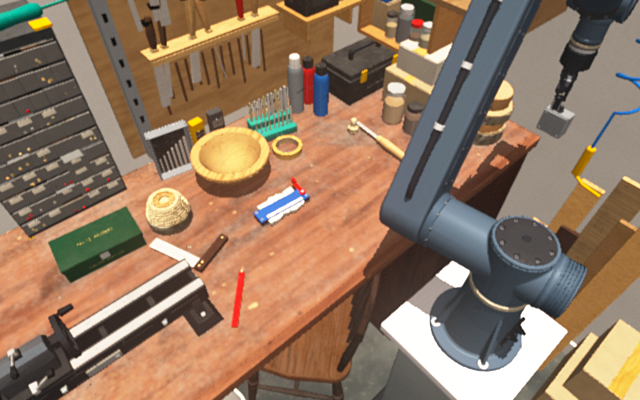

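View pics/top0.png

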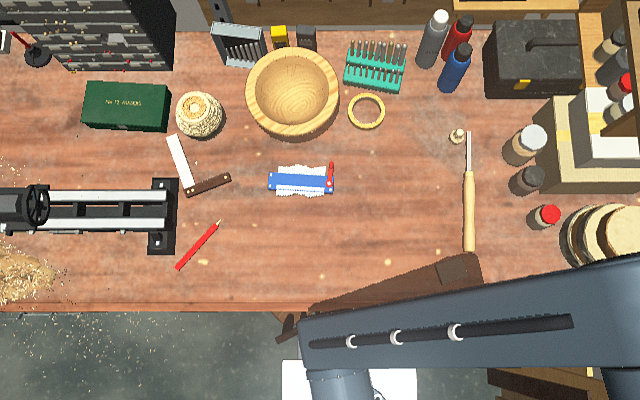

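Gauge at about (300,180) in the top view, with the lever open near (331,172). The gouge is at about (469,190) and the pencil at about (198,245). Next I'll measure the gauge.

```bash
cat > h.py <<'E'
from cell import robot, cams
import numpy as np, cv2
def grab(n):
    p,d=cams.grab_frame(n); return p,d
def cloud(n,d):
    c=cams.camera_params(n);K=c["camera_matrix"];T=c["T"]
    v,u=np.mgrid[:d.shape[0],:d.shape[1]]
    P=np.stack([(u-K[0,2])/K[0,0]*d,(v-K[1,2])/K[1,1]*d,d],-1)
    return P@T[:3,:3].T+T[:3,3]
def ray_z(n,uv,z):
    c=cams.camera_params(n);K=c["camera_matrix"];T=c["T"]
    uv=np.atleast_2d(uv).astype(float)
    r=np.c_[(uv[:,0]-K[0,2])/K[0,0],(uv[:,1]-K[1,2])/K[1,1],np.ones(len(uv))]@T[:3,:3].T
    return T[:3,3]+r*((z-T[2,3])/r[:,2])[:,None]
def proj(n,X):
    c=cams.camera_params(n);K=c["camera_matrix"];T=c["T"]
    q=(np.atleast_2d(X)-T[:3,3])@T[:3,:3]; q=q@K.T
    return q[:,:2]/q[:,2:]
E
python3 - <<'E'
from h import *
for n,(u0,u1,v0,v1) in (("top",(255,345,150,205)),("scene",(240,325,170,230))):
    p,d=grab(n); W=cloud(n,d)
    hsv=cv2.cvtColor(p,cv2.COLOR_RGB2HSV)
    blue=(hsv[...,0]>100)&(hsv[...,0]<130)&(hsv[...,1]>120)
    m=np.zeros_like(blue); m[v0:v1,u0:u1]=blue[v0:v1,u0:u1]
    ys,xs=np.nonzero(m)
    print(n,len(xs),np.median(W[m],0))
    X=ray_z(n,np.c_[xs,ys],0.023)[:,:2]
    r=cv2.minAreaRect((X*1000).astype(np.float32)); print(r)
    print(cv2.boxPoints(r))
    cv2.imwrite(f"pics/{n}_z.png",cv2.resize(p[v0:v1,u0:u1,::-1],None,fx=8,fy=8,interpolation=cv2.INTER_NEAREST))
    print(n,[ (t,cams.find_in(n,t)[:2]) for t in ("gauge","lock_lever","gouge","flat_pencil")])
E
```

```text
top 728 [0.58526271 0.12349117 0.02442248]
((580.021240234375, 117.44143676757812), (162.54637145996094, 44.07362365722656), 85.78966522216797)
[[552.07697   38.005486]
 [596.0317    34.76969 ]
 [607.9655   196.87738 ]
 [564.0108   200.11319 ]]
top [('gauge', [{'location': [0.4458, 0.4706], 'p': 0.78}]), ('lock_lever', []), ('gouge', [{'location': [0.5132, 0.7303], 'p': 0.76}]), ('flat_pencil', [{'location': [0.6133, 0.3105], 'p': 0.89}])]
scene 365 [0.58497952 0.13275179 0.02341824]
((579.1509399414062, 120.20762634277344), (161.07672119140625, 44.75688934326172), 86.01593017578125)
[[551.23083   41.41873 ]
 [595.8795    38.309067]
 [607.07104  198.99652 ]
 [562.42236  202.10619 ]]
scene [('gauge', [{'location': [0.5208, 0.4409], 'p': 0.94}]), ('lock_lever', [{'location': [0.4758, 0.4711], 'p': 0.65}]), ('gouge', [{'location': [0.3708, 0.6108], 'p': 0.8}]), ('flat_pencil', [{'location': [0.7525, 0.373], 'p': 0.89}])]
```

View pics/top_z.png

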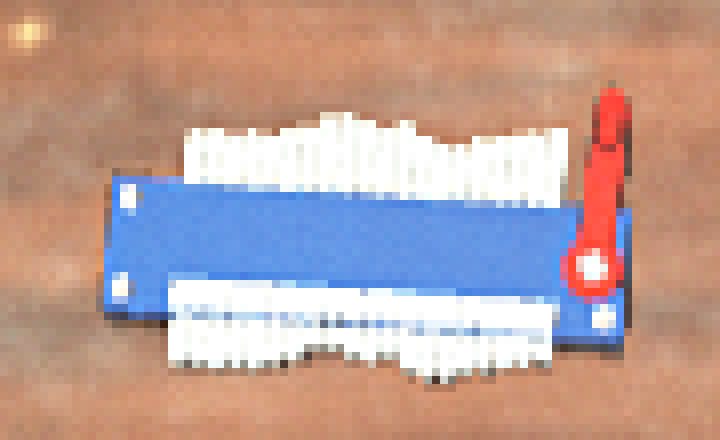

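View pics/scene_z.png

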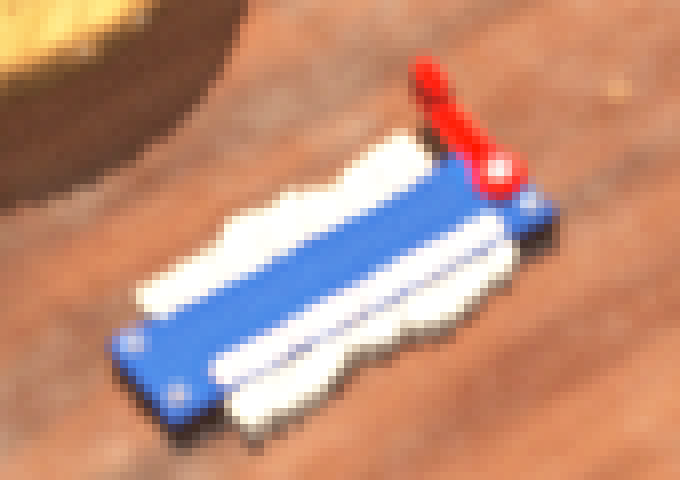

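```bash
cat >> h.py <<'E'
from scipy.spatial.transform import Rotation as R
G0=np.array([.5797,.1185]); YAW=np.deg2rad(-4.1)
def g2w(x,y,G=G0,yaw=YAW):
    c,s=np.cos(yaw),np.sin(yaw); return np.array([G[0]+c*x-s*y,G[1]+s*x+c*y])
def w2g(p,G=G0,yaw=YAW):
    c,s=np.cos(yaw),np.sin(yaw); dx,dy=p[0]-G[0],p[1]-G[1]
    return np.array([c*dx+s*dy,-s*dx+c*dy])
def st():
    s=robot.sense(); M=R.from_quat(s["ee_rot"]).as_matrix()
    c,sn=np.cos(YAW),np.sin(YAW)
    f=s["wrist_force"]; 
    ang=lambda v:np.degrees(np.arctan2(v[1],v[0])-YAW)
    print("t %.2f"%s["t"],"gxy mm",(w2g(s["eef_pos"])*1e3).round(2),"z %.1f"%(s["eef_pos"][2]*1e3),
      "F g", np.round([c*f[0]+sn*f[1],-sn*f[0]+c*f[1],f[2]],2),"tooly %.1f toolz %.1f deg in g"%(ang(M[:,1]),ang(M[:,2])),"w %.1f"%(s["width"]*1e3),"j",s["joints"].round(2))
    return s,M
def to(x,y,z):
    s,M=st(); p=g2w(x*1e-3,y*1e-3); d=np.array([*p,z*1e-3])-s["eef_pos"]
    print("tool shift mm",(M.T@d*1e3).round(1),"world",(d*1e3).round(1))
E
python3 - <<'E'
from h import *
to(-75,0,150)
s,M=st();print(M.round(3))
# gauge outline check and lever tip
X=ray_z("top",[(255+610/8,150+95/8),(255+592/8,150+268/8)],.03); print(X,[w2g(x)*1e3 for x in X])
# pin tips: white region in front, in gauge frame
p,d=grab("top"); hsv=cv2.cvtColor(p,cv2.COLOR_RGB2HSV)
m=(hsv[...,1]<60)&(hsv[...,2]>170)
for i in range(20):
    y=.057-.006*i
    xs=np.arange(-60,80,1.)
    P=np.array([[*g2w(x*1e-3,y),.015] for x in xs]); uv=proj("top",P)
    val=cv2.remap(m.astype(np.float32),uv[None,:,0].astype(np.float32),uv[None,:,1].astype(np.float32),cv2.INTER_LINEAR)[0]>.5
    print(i+1,xs[val].min(),xs[val].max(),end=" | ")
E
```

```text
t 0.60 gxy mm [-304.46 -725.53] z 231.3 F g [ 0.59  0.36 -0.74] tooly -64.9 toolz -154.9 deg in g w 85.3 j [-1.38  0.53  1.43 -0.    1.18 -0.18]
tool shift mm [  81.3 -559.5 -515.7] world [280.7 707.3 -81.3]
t 0.60 gxy mm [-304.46 -725.53] z 231.3 F g [ 0.59  0.36 -0.74] tooly -64.9 toolz -154.9 deg in g w 85.3 j [-1.38  0.53  1.43 -0.    1.18 -0.18]
[[-0.     0.359 -0.933]
 [-0.    -0.933 -0.359]
 [-1.    -0.     0.   ]]
[[0.6308518  0.03990328 0.03      ]
 [0.57506259 0.04570517 0.03      ]] [array([ 56.6403535 , -74.73835462]), array([  0.57910419, -72.94009023])]
1 -35.0 42.0 | 2 -34.0 43.0 | 3 -34.0 40.0 | 4 -33.0 43.0 | 5 -33.0 41.0 | 6 -31.0 44.0 | 7 -30.0 45.0 | 8 -25.0 50.0 | 9 -26.0 50.0 | 10 -29.0 48.0 | 11 -29.0 46.0 | 12 -28.0 49.0 | 13 -30.0 44.0 | 14 -32.0 42.0 | 15 -34.0 42.0 | 16 -31.0 46.0 | 17 -30.0 46.0 | 18 -28.0 46.0 | 19 -28.0 47.0 | 20 -25.0 50.0 |
```

```bash
python3 -m crank '[[0,0,-29.4,-27.1,0],[0,0,-29.4,-27.1,0],[0,0,-29.4,-27.1,0],[0,0,-29.4,-27.1,0],[0,0,-29.4,-27.1,0],[0,0,-29.4,-27.1,0],[0,0,-29.4,-27.1,0],[0,0,-29.4,-27.1,0],[0,0,-29.4,-27.1,0],[0,0,-29.4,-27.1,0]]' 20
python3 -m crank '[[0,0,-29.4,-27.1,0],[0,0,-29.4,-27.1,0],[0,0,-29.4,-27.1,0],[0,0,-29.4,-27.1,0],[0,0,-29.4,-27.1,0],[0,0,-29.4,-27.1,0],[0,0,-29.4,-27.1,0],[0,0,-29.4,-27.1,0],[0,0,-29.4,-27.1,0],[0,0,0,0,0]]'
python3 -m crank '[[0,0,0,0,0.11],[0,0,0,0,0.11],[0,0,0,0,0.11],[0,0,0,0,0.11],[0,0,0,0,0],[0,0,0,0,0]]'
python3 - <<'E'
from h import *
to(-75,0,150)
p,d=grab("scene"); cv2.imwrite("pics/s1.png",p[:,:,::-1])
E
```

```text
t: 1.48
eef_pos: [0.3721, -0.2101, 0.2317]
ee_rot: [0.696, 0.128, -0.695, 0.129]
wrist_force: [0.6, -0.7, -0.5]
width: -0.0001
t: 2.32
eef_pos: [0.5072, 0.1287, 0.2319]
ee_rot: [0.697, 0.132, -0.693, 0.13]
wrist_force: [1.0, -0.0, 0.3]
width: -0.0
t: 2.82
eef_pos: [0.5044, 0.1224, 0.2314]
ee_rot: [0.707, -0.025, -0.707, -0.025]
wrist_force: [0.0, -0.2, 0.3]
width: -0.0001
t 2.82 gxy mm [-75.36  -1.5 ] z 231.4 F g [ 0.04 -0.21  0.27] tooly -89.9 toolz 180.1 deg in g w -0.1 j [ 0.02  0.39  1.7  -0.    1.06  1.66]
tool shift mm [81.4 -1.5 -0.4] world [  0.5   1.5 -81.4]
```

View pics/s1.png

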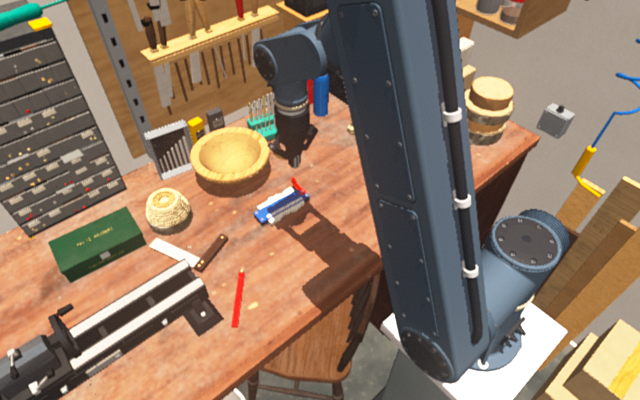

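Arm above the bench with fingers shut, the gauge's view clear at about (282,205). Descending in front of the left pins.

```bash
python3 -m crank '[[0,38,-12.5,0,0],[0,38,-12.5,0,0],[0,38,-12.5,0,0],[0,38,-12,0,0],[0,38,0,0,0],[0,20,0,0,0],[0,10,0,0,0],[0,6,0,0,0],[0,0,0,0,0],[0,0,0,0,0]]'
python3 - <<'E'
from h import *
to(-50,48,5)
p,d=grab("top"); cv2.imwrite("pics/t1.png",cv2.resize(p[130:230,240:360,::-1],None,fx=6,fy=6,interpolation=0))
E
```

```text
t: 3.7
eef_pos: [0.5091, 0.172, 0.0063]
ee_rot: [0.707, -0.026, -0.706, -0.026]
wrist_force: [0.1, 0.2, 0.8]
width: -0.0001
t 3.70 gxy mm [-74.25  48.31] z 6.3 F g [0.1  0.17 0.78] tooly -90.1 toolz 179.9 deg in g w -0.1 j [0.12 0.77 1.8  0.   0.56 1.76]
tool shift mm [  1.3   0.3 -24.2] world [24.2 -2.  -1.3]
```

View pics/t1.png

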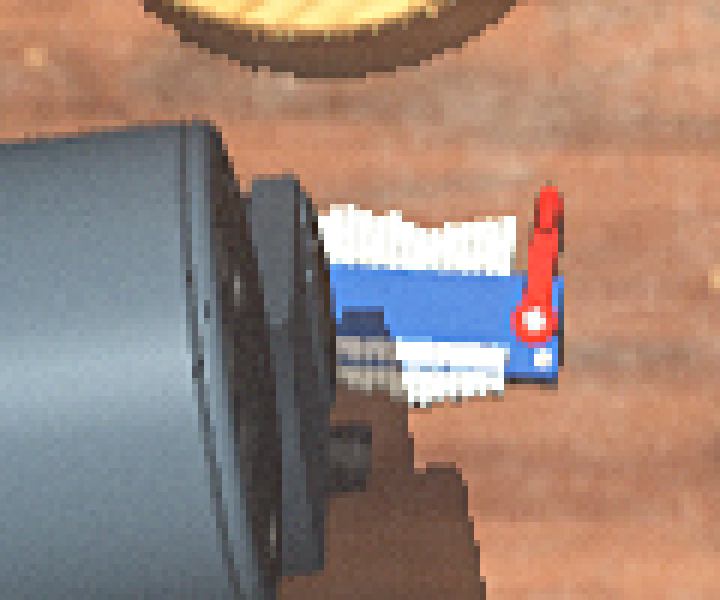

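```bash
python3 -m crank '[[0,2,0,-6,0],[0,0,0,-6,0],[0,0,0,-6,0],[0,0,0,-5,0],[0,0,0,-4,0],[0,0,0,-3,0],[0,0,0,-2,0],[0,0,0,-1,0],[0,0,0,0,0]]'
python3 -c "
from h import *
st()"
python3 -m crank '[[0,0,0,-1,0],[0,0,0,-1,0],[0,0,0,0,0]]'
python3 -m crank '[[0,0,0,-1,0],[0,0,0,-1,0],[0,0,0,0,0]]'
python3 -c "
from h import *
st()"
```

```text
t: 4.5
eef_pos: [0.5409, 0.1696, 0.0032]
ee_rot: [-0.706, 0.026, 0.707, 0.026]
wrist_force: [-0.8, -0.7, 0.3]
width: 0.0002
t 4.50 gxy mm [-42.35  48.21] z 3.2 F g [-0.74 -0.73  0.29] tooly -90.1 toolz 179.9 deg in g w 0.2 j [ 0.11  0.8   1.72 -0.    0.62  1.75]
t: 4.75
eef_pos: [0.5427, 0.1695, 0.0032]
ee_rot: [-0.706, 0.026, 0.707, 0.026]
wrist_force: [-0.6, -0.8, -0.4]
width: -0.0001
t: 5.0
eef_pos: [0.5448, 0.1693, 0.0032]
ee_rot: [-0.706, 0.026, 0.707, 0.026]
wrist_force: [-1.8, -0.6, -0.4]
width: 0.0002
t 5.00 gxy mm [-38.4   48.22] z 3.2 F g [-1.74 -0.69 -0.43] tooly -90.1 toolz 179.9 deg in g w 0.2 j [ 0.11  0.8   1.71 -0.    0.63  1.75]
```

```bash
for i in 1; do python3 -m crank '[[0,0,0,-1,0],[0,0,0,0,0]]'|grep -E "pos|force"; python3 -m crank '[[0,0,0,-1,0],[0,0,0,0,0]]'|grep -E "pos|force";python3 -m crank '[[0,0,0,-0.7,0],[0,0,0,0,0]]'|grep -E "pos|force"; done
python3 -c "
from h import *
st()"
```

```text
eef_pos: [0.546, 0.1693, 0.0033]
wrist_force: [-1.3, -0.6, -0.5]
eef_pos: [0.5471, 0.1692, 0.0033]
wrist_force: [-1.5, -0.5, -0.9]
eef_pos: [0.5478, 0.1692, 0.0033]
wrist_force: [-1.3, 0.0, -0.9]
t 5.50 gxy mm [-35.44  48.26] z 3.3 F g [-1.29 -0.08 -0.9 ] tooly -90.1 toolz 179.9 deg in g w 0.1 j [0.1  0.8  1.71 0.   0.63 1.75]
```

```bash
c='[[0,0,0,-0.5,0],[0,0,0,0,0]]'; python3 -m crank '[[0,0,0,-0.5,0],[0,0,0,0,0]]'|grep -E "pos|force"; python3 -m crank '[[0,0,0,-0.5,0],[0,0,0,0,0]]'|grep -E "pos|force";python3 -m crank '[[0,0,0,-0.5,0],[0,0,0,0,0]]'|grep -E "pos|force"
python3 -c "
from h import *
st()"
```

```text
eef_pos: [0.5483, 0.1691, 0.0033]
wrist_force: [-2.2, 0.2, -1.2]
eef_pos: [0.5488, 0.1691, 0.0033]
wrist_force: [-1.9, -0.2, -1.1]
eef_pos: [0.5493, 0.1691, 0.0033]
wrist_force: [-1.3, 0.3, -0.8]
t 6.00 gxy mm [-33.92  48.26] z 3.3 F g [-1.33  0.23 -0.8 ] tooly -90.1 toolz 179.9 deg in g w -0.2 j [0.1  0.8  1.7  0.   0.64 1.75]
```

```bash
python3 -m crank '[[0,0,0,-0.5,0],[0,0,0,0,0]]'|grep -E "pos|force"; python3 -m crank '[[0,0,0,-0.5,0],[0,0,0,0,0]]'|grep -E "pos|force"
python3 -c "
from h import *
st()
p,d=grab('scene'); cv2.imwrite('pics/s2.png',cv2.resize(p[150:250,220:340,::-1],None,fx=6,fy=6,interpolation=0))
p,d=grab('top'); cv2.imwrite('pics/t2.png',cv2.resize(p[130:230,240:360,::-1],None,fx=6,fy=6,interpolation=0))"
```

```text
eef_pos: [0.5498, 0.1691, 0.0033]
wrist_force: [-1.2, -0.1, -1.2]
eef_pos: [0.5503, 0.169, 0.0033]
wrist_force: [-2.3, 0.6, -0.5]
t 6.33 gxy mm [-32.92  48.27] z 3.3 F g [-2.34  0.47 -0.49] tooly -90.1 toolz 179.9 deg in g w 0.0 j [0.1  0.8  1.7  0.   0.64 1.75]
```

View pics/s2.png

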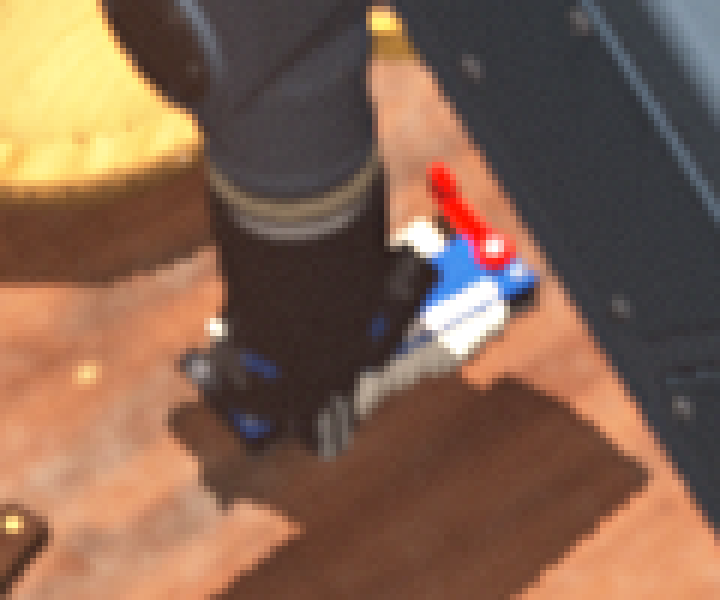

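View pics/t2.png

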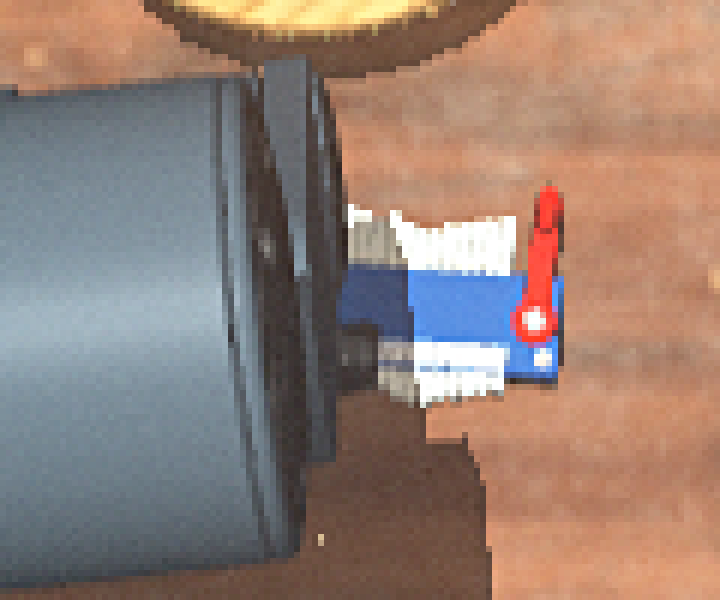

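```bash
python3 -m crank '[[0,0,0,-0.5,0],[0,0,0,0,0]]'|grep -E "pos|force"; python3 -m crank '[[0,0,0,-0.3,0],[0,0,0,0,0]]'|grep -E "pos|force";python3 -m crank '[[0,0,0,-0.3,0],[0,0,0,0,0]]'|grep -E "pos|force"
```

```text
eef_pos: [0.5508, 0.169, 0.0033]
wrist_force: [-2.0, -0.5, -0.5]
eef_pos: [0.5508, 0.1689, 0.0033]
wrist_force: [-0.7, 0.7, -0.2]
eef_pos: [0.5508, 0.169, 0.0033]
wrist_force: [-2.2, 0.3, 0.9]
```

```bash
python3 -m crank '[[0,0,0,-0.4,0],[0,0,0,0,0]]'|grep -E "pos|force"; python3 -c "
from h import *
st()"
```

```text
eef_pos: [0.5508, 0.1689, 0.0033]
wrist_force: [-3.9, 0.9, 2.3]
t 7.10 gxy mm [-32.4   48.25] z 3.3 F g [-4.    0.6   2.29] tooly -90.1 toolz 179.9 deg in g w -0.1 j [0.1  0.8  1.7  0.   0.64 1.75]
```

First press ended in contact with the frame at about 4 N. Next positions along the row.

```bash
python3 -m crank '[[0,0,0,10,0],[0,0,0,10,0],[0,0,10,0,0],[0,0,10,0,0],[0,0,0,-5,0],[0,0,0,-5,0],[0,0,0,-4,0],[0,0,0,-3,0],[0,0,0,-1,0],[0,0,0,0,0]]'|grep -E "pos|force"; python3 -m crank '[[0,0,0,-0.5,0],[0,0,0,0,0]]'|grep -E "pos|force"; python3 -m crank '[[0,0,0,-0.5,0],[0,0,0,0,0]]'|grep -E "pos|force"; python3 -c "
from h import *
st()"
```

```text
eef_pos: [0.549, 0.1492, 0.0033]
wrist_force: [0.1, 0.6, -0.0]
eef_pos: [0.5491, 0.1493, 0.0033]
wrist_force: [-0.1, -0.2, -0.2]
eef_pos: [0.5491, 0.1492, 0.0033]
wrist_force: [0.1, 0.2, 0.1]
t 8.27 gxy mm [-32.67  28.39] z 3.3 F g [0.05 0.16 0.09] tooly -90.1 toolz 179.9 deg in g w 0.0 j [0.07 0.8  1.72 0.   0.63 1.71]
```

```bash
python3 -m crank '[[0,0,0,-0.5,0],[0,0,0,0,0]]'|grep -E "pos|force"; python3 -m crank '[[0,0,0,-0.5,0],[0,0,0,0,0]]'|grep -E "pos|force"; python3 -c "
from h import *
st()"
```

```text
eef_pos: [0.5493, 0.1491, 0.0033]
wrist_force: [-1.4, 0.8, -0.1]
eef_pos: [0.5494, 0.149, 0.0032]
wrist_force: [-2.6, 1.4, 1.5]
t 8.60 gxy mm [-32.41  28.3 ] z 3.2 F g [-2.66  1.21  1.54] tooly -90.1 toolz 179.9 deg in g w 0.2 j [0.07 0.8  1.72 0.   0.63 1.71]
```

```bash
python3 -m crank '[[0,0,0,10,0],[0,0,0,10,0],[0,0,10,0,0],[0,0,10,0,0],[0,0,0,-5,0],[0,0,0,-5,0],[0,0,0,-4,0],[0,0,0,-3,0],[0,0,0,-2,0],[0,0,0,0,0]]'|grep -E "pos|force"; python3 -m crank '[[0,0,0,-0.5,0],[0,0,0,0,0]]'|grep -E "pos|force"; python3 -m crank '[[0,0,0,-0.5,0],[0,0,0,0,0]]'|grep -E "pos|force"; python3 -c "
from h import *
st()"
```

```text
eef_pos: [0.548, 0.1291, 0.0032]
wrist_force: [-0.2, -0.2, -0.3]
eef_pos: [0.548, 0.1292, 0.0032]
wrist_force: [-0.4, -0.0, -0.2]
eef_pos: [0.548, 0.1291, 0.0032]
wrist_force: [-1.9, -0.1, 0.3]
t 9.77 gxy mm [-32.39   8.35] z 3.2 F g [-1.85 -0.23  0.28] tooly -90.1 toolz 179.9 deg in g w 0.1 j [0.03 0.8  1.73 0.   0.62 1.68]
```

```bash
python3 -m crank '[[0,0,0,-0.4,0],[0,0,0,0,0]]'|grep -E "pos|force"; python3 -m crank '[[0,0,0,10,0],[0,0,0,10,0],[0,0,10,0,0],[0,0,10,0,0],[0,0,0,-5,0],[0,0,0,-5,0],[0,0,0,-4,0],[0,0,0,-3,0],[0,0,0,-2,0],[0,0,0,0,0]]'|grep -E "pos|force"; python3 -m crank '[[0,0,0,-0.5,0],[0,0,0,0,0]]'|grep -E "pos|force"; python3 -m crank '[[0,0,0,-0.5,0],[0,0,0,0,0]]'|grep -E "pos|force"; python3 -c "
from h import *
st()"
```

```text
eef_pos: [0.5481, 0.1291, 0.0032]
wrist_force: [-3.0, 1.2, 1.7]
eef_pos: [0.5466, 0.109, 0.0032]
wrist_force: [-1.0, -1.8, 0.6]
eef_pos: [0.5466, 0.1091, 0.0032]
wrist_force: [-2.7, -1.3, 0.3]
eef_pos: [0.5466, 0.109, 0.0032]
wrist_force: [-3.8, -1.5, 1.2]
t 11.10 gxy mm [-32.34 -11.8 ] z 3.2 F g [-3.67 -1.74  1.17] tooly -90.1 toolz 179.9 deg in g w 0.3 j [-0.    0.79  1.75 -0.    0.61  1.64]
```

```bash
python3 -m crank '[[0,0,0,10,0],[0,0,0,10,0],[0,0,10,0,0],[0,0,10,0,0],[0,0,0,-5,0],[0,0,0,-5,0],[0,0,0,-4,0],[0,0,0,-3,0],[0,0,0,-1.5,0],[0,0,0,0,0]]'|grep -E "pos|force"; python3 -m crank '[[0,0,0,-0.5,0],[0,0,0,0,0]]'|grep -E "pos|force"; python3 -m crank '[[0,0,0,-0.5,0],[0,0,0,0,0]]'|grep -E "pos|force"; python3 -c "
from h import *
st()"
```

```text
eef_pos: [0.5452, 0.0893, 0.0032]
wrist_force: [0.1, -0.2, -0.7]
eef_pos: [0.5452, 0.0893, 0.0033]
wrist_force: [0.0, -0.5, -0.7]
eef_pos: [0.5452, 0.0893, 0.0033]
wrist_force: [-0.6, 0.6, 0.3]
t 12.27 gxy mm [-32.32 -31.59] z 3.3 F g [-0.63  0.53  0.3 ] tooly -90.1 toolz 179.9 deg in g w -0.4 j [-0.04  0.79  1.76  0.    0.59  1.6 ]
```

```bash
python3 -m crank '[[0,0,0,-0.6,0],[0,0,0,0,0]]'|grep -E "pos|force"; python3 -m crank '[[0,0,0,-0.3,0],[0,0,0,0,0]]'|grep -E "pos|force"; python3 -m crank '[[0,0,0,10,0],[0,0,0,10,0],[0,0,9,0,0],[0,0,9,0,0],[0,0,0,-5,0],[0,0,0,-5,0],[0,0,0,-4,0],[0,0,0,-3,0],[0,0,0,-2,0],[0,0,0,0,0]]'|grep -E "pos|force"; python3 -m crank '[[0,0,0,-0.5,0],[0,0,0,0,0]]'|grep -E "pos|force"; python3 -m crank '[[0,0,0,-0.5,0],[0,0,0,0,0]]'|grep -E "pos|force"; python3 -c "
from h import *
st()"
```

```text
eef_pos: [0.5452, 0.0893, 0.0033]
wrist_force: [-3.5, 0.6, 1.7]
eef_pos: [0.5452, 0.0893, 0.0032]
wrist_force: [-3.7, 1.0, 3.0]
eef_pos: [0.5439, 0.0712, 0.0032]
wrist_force: [-1.3, -0.9, 0.3]
eef_pos: [0.544, 0.0712, 0.0032]
wrist_force: [-3.4, -1.7, 0.9]
eef_pos: [0.5439, 0.0712, 0.0031]
wrist_force: [-4.0, -1.1, 2.3]
t 13.77 gxy mm [-32.28 -49.7 ] z 3.1 F g [-3.96 -1.35  2.3 ] tooly -90.1 toolz 179.9 deg in g w -0.3 j [-0.07  0.79  1.77 -0.    0.59  1.57]
```

```bash
python3 -m crank '[[0,0,0,10,0],[0,0,0,10,0],[0,0,0,10,0],[0,-35,0,0,0],[0,-35,20,0,0],[0,-35,20,0,0],[0,0,40,0,0],[0,0,40,0,0],[0,0,0,0,0]]'|grep -E "pos|force"; python3 -c "
from h import *
st()
p,d=grab('scene'); cv2.imwrite('pics/s3.png',cv2.resize(p[150:250,220:340,::-1],None,fx=6,fy=6,interpolation=0))
p,d=grab('top'); cv2.imwrite('pics/t3.png',cv2.resize(p[130:230,240:360,::-1],None,fx=6,fy=6,interpolation=0))
for px in ((469,190),(468,135),(469,250)): print(px,w2g(ray_z('top',px,.015)[0])*1e3)"
```

```text
eef_pos: [0.5103, -0.0531, 0.11]
wrist_force: [-0.5, -0.3, -0.8]
t 14.52 gxy mm [ -56.95 -176.11] z 110.0 F g [-0.45 -0.33 -0.84] tooly -90.4 toolz 179.6 deg in g w 0.1 j [-0.32  0.56  1.83 -0.    0.74  1.33]
(469, 190) [  10.98937024 -423.54420666]
(468, 135) [ 155.44388973 -418.74571889]
(469, 250) [-139.86536906 -425.89306828]
```

View pics/s3.png

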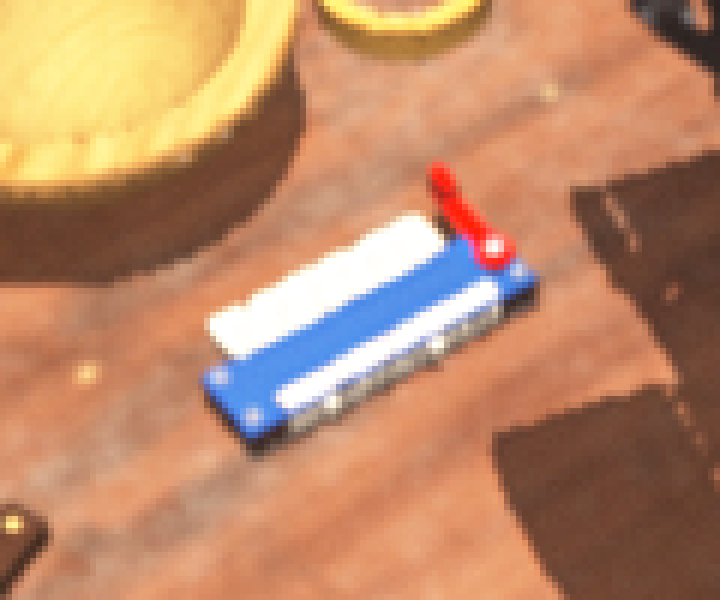

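View pics/t3.png

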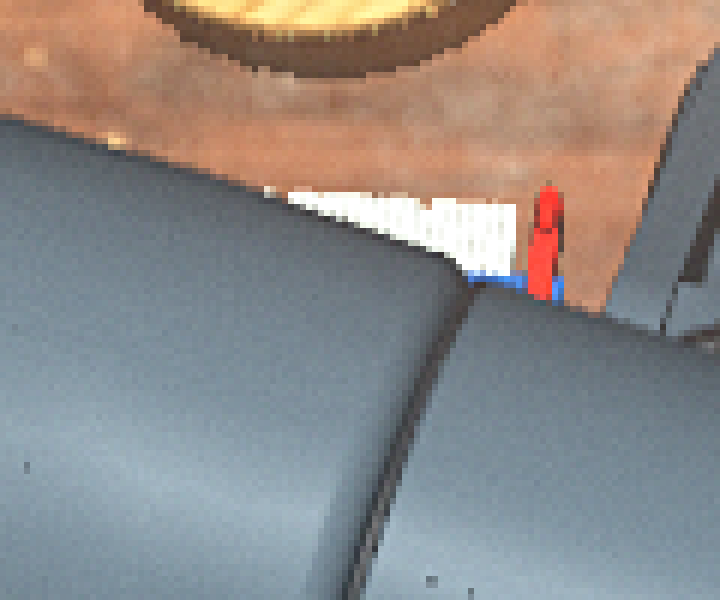

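Run:
```python
from h import *
for px in ((275.3,217),(292.5,207.5)): print(px,w2g(ray_z('scene',px,.015)[0])*1e3)
p,d=grab('scene'); c=p[190:230,250:315,::-1]
cv2.imwrite('pics/s4.png',cv2.resize(c,None,fx=12,fy=12,interpolation=0))
m=cv2.cvtColor(p,cv2.COLOR_RGB2GRAY)
for x in (-23,-24,-26,-28):
  P=np.array([[*g2w(x*1e-3,y*1e-3),.015] for y in np.arange(57,-58,-6)]); uv=proj("scene",P).astype(np.float32)
  print(x,cv2.remap(m,uv[None,:,0],uv[None,:,1],cv2.INTER_LINEAR)[0])
```

```text
(275.3, 217) [-23.67921084  36.83552226]
(292.5, 207.5) [-23.56233697 -21.63925051]
-23 [166 166 154 222 186 161 174 152 153 159 177 149 152 229 180 154 170 144
 150 149]
-24 [158 159 145 212 171 158 167 140 141 155 169 143 144 214 167 147 159 142
 145 133]
-26 [139 142 131 184 138 148 143 123 119 141 153 133 123 181 140 133 140 127
 132 108]
-28 [121 126 122 146 120 136 125 116 111 130 136 125 118 154 119 124 128 111
 121 105]
```

View pics/s4.png

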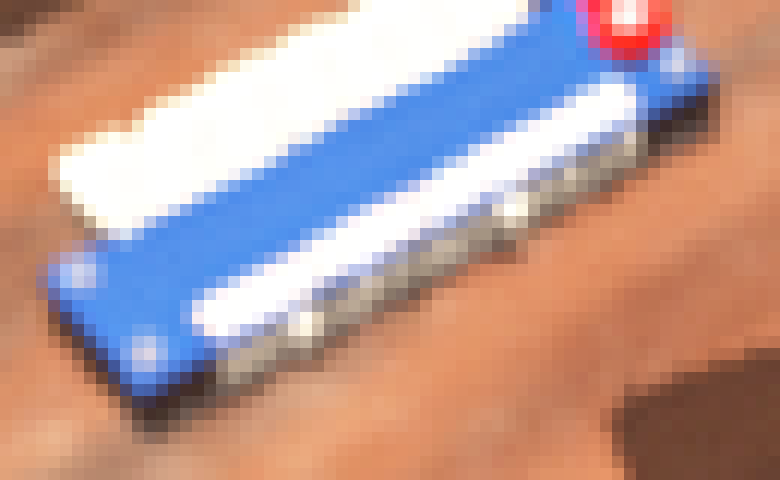

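Pins 4 and 14 still stand out by about 1–2 mm, seen at (275,217) and (292,207): they fell between presses. I'll press again at the in-between positions.

```bash
python3 -c "
from h import *
to(-52,-41,3)"
```

```text
t 14.67 gxy mm [ -60.2  -170.09] z 108.5 F g [-0.25  0.33 -0.74] tooly -90.2 toolz 179.8 deg in g w 0.1 j [-0.31  0.57  1.83  0.    0.74  1.33]
tool shift mm [ 105.5 -129.1   -7.5] world [  17.4  128.2 -105.5]
```

```bash
python3 -m crank '[[0,0,-40,0,0],[0,0,-40,0,0],[0,0,-40,0,0],[0,33,-9,0,0],[0,33,0,0,0],[0,25,0,0,0],[0,14,0,0,0],[0,0,0,0,0]]'|grep -E "pos|force"; python3 -c "
from h import *
to(-52,-41,3)"
```

```text
eef_pos: [0.5152, 0.0846, 0.0013]
wrist_force: [0.1, -0.5, 0.1]
t 15.33 gxy mm [-61.93 -38.45] z 1.3 F g [ 0.12 -0.46  0.1 ] tooly -89.9 toolz 180.1 deg in g w 0.0 j [-0.05  0.78  1.84  0.    0.53  1.59]
tool shift mm [-1.8  2.6 -9.9] world [ 9.7 -3.3  1.7]
```

```bash
python3 -m crank '[[0,-2,2,-6,0],[0,0,0,-6,0],[0,0,0,-6,0],[0,0,0,-5,0],[0,0,0,-3,0],[0,0,0,-1.5,0],[0,0,0,0,0]]'|grep -E "pos|force"; python3 -c "
from h import *
st()"
```

```text
eef_pos: [0.5438, 0.0781, 0.0055]
wrist_force: [-0.4, -0.3, 0.1]
t 15.92 gxy mm [-32.89 -42.83] z 5.5 F g [-0.37 -0.3   0.12] tooly -90.1 toolz 179.9 deg in g w -0.0 j [-0.06  0.78  1.77  0.    0.59  1.58]
```

```bash
python3 -m crank '[[0,0,0,-0.6,0],[0,0,0,0,0]]'|grep -E "pos|force"; python3 -m crank '[[0,0,0,-0.6,0],[0,0,0,0,0]]'|grep -E "pos|force"; python3 -m crank '[[0,0,0,-0.6,0],[0,0,0,0,0]]'|grep -E "pos|force"
```

```text
eef_pos: [0.5437, 0.0781, 0.0053]
wrist_force: [0.4, -0.1, 0.8]
eef_pos: [0.5444, 0.0781, 0.0053]
wrist_force: [-1.1, -1.0, -0.6]
eef_pos: [0.5444, 0.0781, 0.0053]
wrist_force: [-1.8, -0.1, 0.2]
```

```bash
python3 -m crank '[[0,0,0,8,0],[0,2,-10,0,0],[0,0,-10,0,0],[0,0,0,-3,0],[0,0,0,-3,0],[0,0,0,-1.5,0],[0,0,0,0,0]]'|grep -E "pos|force"; python3 -c "
from h import *
st()"
```

```text
eef_pos: [0.5459, 0.0984, 0.0032]
wrist_force: [-1.4, 1.0, -0.1]
t 17.00 gxy mm [-32.3  -22.49] z 3.2 F g [-1.49  0.9  -0.11] tooly -90.1 toolz 179.9 deg in g w 0.2 j [-0.02  0.79  1.75  0.    0.6   1.62]
```

```bash
python3 -m crank '[[0,0,0,-0.5,0],[0,0,0,0,0]]'|grep -E "pos|force"; python3 -m crank '[[0,0,0,-0.5,0],[0,0,0,0,0]]'|grep -E "pos|force"; python3 -m crank '[[0,0,0,8,0],[0,0,-10,0,0],[0,0,-10,0,0],[0,0,0,-3,0],[0,0,0,-3,0],[0,0,0,-1.2,0],[0,0,0,0,0]]'|grep -E "pos|force"; python3 -m crank '[[0,0,0,-0.5,0],[0,0,0,0,0]]'|grep -E "pos|force"; python3 -c "
from h import *
st()"
```

```text
eef_pos: [0.5459, 0.0981, 0.0032]
wrist_force: [-2.4, 1.9, 1.3]
eef_pos: [0.5459, 0.0981, 0.0031]
wrist_force: [-3.4, 2.5, 1.5]
eef_pos: [0.5473, 0.1183, 0.0032]
wrist_force: [-2.4, 1.6, 0.5]
eef_pos: [0.5473, 0.1181, 0.0031]
wrist_force: [-2.7, 2.9, 0.7]
t 18.08 gxy mm [-32.27  -2.73] z 3.1 F g [-2.92  2.68  0.68] tooly -90.1 toolz 179.9 deg in g w 0.3 j [0.01 0.79 1.74 0.   0.61 1.66]
```

```bash
python3 -m crank '[[0,0,0,8,0],[0,0,-10,0,0],[0,0,-10,0,0],[0,0,0,0,0],[0,0,0,-3,0],[0,0,0,-3,0],[0,0,0,-1.2,0],[0,0,0,0,0]]'|grep -E "pos|force"; python3 -m crank '[[0,0,0,-0.5,0],[0,0,0,0,0]]'|grep -E "pos|force"; python3 -m crank '[[0,0,0,8,0],[0,0,-10,0,0],[0,0,-11,0,0],[0,0,0,0,0],[0,0,0,-3,0],[0,0,0,-3,0],[0,0,0,-1.2,0],[0,0,0,0,0]]'|grep -E "pos|force"; python3 -m crank '[[0,0,0,-0.5,0],[0,0,0,0,0]]'|grep -E "pos|force"; python3 -c "
from h import *
st()"
```

```text
eef_pos: [0.5487, 0.138, 0.0032]
wrist_force: [-2.1, 0.9, 0.5]
eef_pos: [0.5487, 0.1379, 0.0032]
wrist_force: [-2.1, 2.3, 1.4]
eef_pos: [0.5502, 0.1589, 0.0032]
wrist_force: [-0.4, 0.9, -0.0]
eef_pos: [0.5502, 0.1588, 0.0032]
wrist_force: [-1.9, 1.1, 0.1]
t 19.75 gxy mm [-32.28  38.09] z 3.2 F g [-1.94  0.92  0.09] tooly -90.1 toolz 179.9 deg in g w -0.1 j [0.09 0.8  1.71 0.   0.63 1.73]
```

```bash
python3 -m crank '[[0,0,0,-0.5,0],[0,0,0,0,0]]'|grep -E "pos|force"; python3 -m crank '[[0,0,0,8,0],[0,0,-9,0,0],[0,0,-9,0,0],[0,0,0,0,0],[0,0,0,-3,0],[0,0,0,-3,0],[0,0,0,-1.5,0],[0,0,0,0,0]]'|grep -E "pos|force"; python3 -m crank '[[0,0,0,-0.5,0],[0,0,0,0,0]]'|grep -E "pos|force";  python3 -m crank '[[0,0,0,-0.5,0],[0,0,0,0,0]]'|grep -E "pos|force"; python3 -c "
from h import *
st()"
```

```text
eef_pos: [0.5502, 0.1588, 0.0032]
wrist_force: [-3.3, 1.2, 2.1]
eef_pos: [0.5516, 0.1769, 0.0032]
wrist_force: [-1.3, 1.4, 0.7]
eef_pos: [0.5516, 0.1768, 0.0032]
wrist_force: [-1.9, 2.2, 1.9]
eef_pos: [0.5516, 0.1768, 0.0032]
wrist_force: [-4.2, 3.5, 2.1]
t 20.92 gxy mm [-32.18  56.18] z 3.2 F g [-4.42  3.17  2.1 ] tooly -90.1 toolz 179.9 deg in g w -0.0 j [0.12 0.81 1.69 0.   0.65 1.76]
```

```bash
python3 -m crank '[[0,0,0,10,0],[0,0,0,15,0],[0,-37,0,0,0],[0,-35,20,0,0],[0,-33,20,0,0],[0,0,40,0,0],[0,0,40,0,0],[0,0,40,0,0],[0,0,40,0,0],[0,0,32,0,0]]'|grep -E "pos|force"
python3 - <<'E'
from h import *
p,d=grab('scene'); c=p[180:235,245:320,::-1]; st()
cv2.imwrite('pics/s5.png',cv2.resize(c,None,fx=10,fy=10,interpolation=0))
m=cv2.cvtColor(p,cv2.COLOR_RGB2GRAY)
for x in (-23,-24,-26,-28):
  P=np.array([[*g2w(x*1e-3,y*1e-3),.015] for y in np.arange(57,-58,-6)]); uv=proj("scene",P).astype(np.float32)
  print(x,cv2.remap(m,uv[None,:,0],uv[None,:,1],cv2.INTER_LINEAR)[0])
E
```

```text
eef_pos: [0.5119, -0.0562, 0.1089]
wrist_force: [0.9, 0.4, 0.1]
t 21.80 gxy mm [ -53.86 -183.98] z 108.9 F g [ 1.02 -2.91  0.22] tooly -90.3 toolz 179.7 deg in g w 0.3 j [-0.33  0.57  1.82 -0.01  0.75  1.32]
-23 [168 156 155 143 152 164 160 148 149 157 147 147 144 162 150 151 148 149
 143 149]
-24 [159 146 147 134 147 159 152 137 137 153 144 141 137 151 143 141 141 143
 138 133]
-26 [141 126 131 120 133 144 131 118 114 141 135 131 120 127 131 125 126 127
 129 107]
-28 [123 114 119 123 120 131 118 111 107 127 126 127 122 121 123 117 120 112
 120 107]
```

View pics/s5.png

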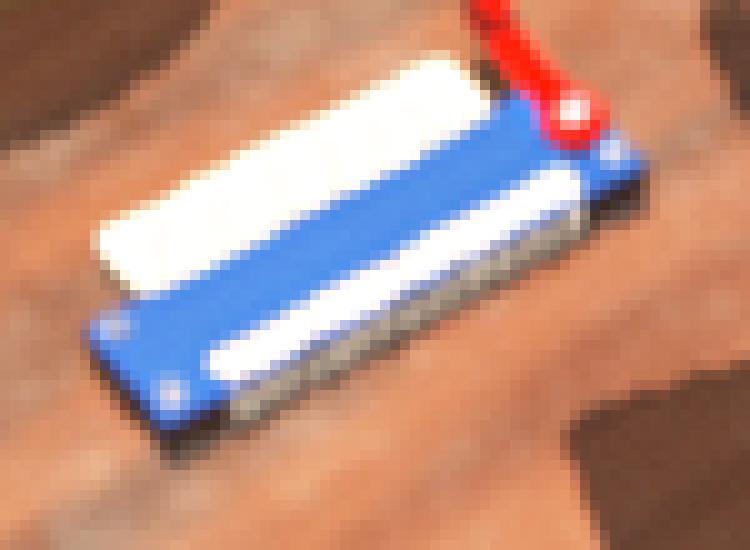

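All pins now read flush: an even front row, no bright spots, and straight rear ends in the picture. Moving on to the lever, behind its tab on the right side.

```bash
python3 -m crank '[[0,0,-20,-30,0],[0,0,-20,-30,0],[0,0,-20,-30,0],[0,15,-10,-20,0],[0,30,0,0,0],[0,10,0,0,0],[0,0,0,0,0]]'|grep -E "pos|force"; python3 -c "
from h import *
to(57,-106,30)
p,d=grab('scene'); cv2.imwrite('pics/s6.png',cv2.resize(p[150:250,220:340,::-1],None,fx=6,fy=6,interpolation=0))"
```

```text
eef_pos: [0.6231, 0.0094, 0.0502]
wrist_force: [-0.7, 0.5, -0.0]
t 22.38 gxy mm [  51.09 -105.69] z 50.2 F g [-0.7   0.44 -0.05] tooly -90.1 toolz 179.9 deg in g w 0.2 j [-0.16  0.77  1.56 -0.    0.82  1.48]
tool shift mm [20.1  0.3 -6. ] world [  5.9  -0.7 -20.2]
```

View pics/s6.png

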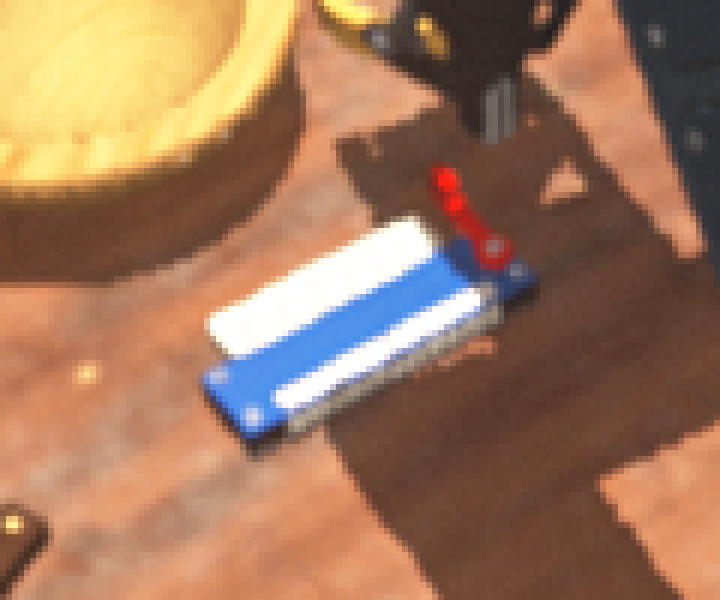

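```bash
python3 -m crank '[[0,10,0,-5,0],[0,10,0,0,0],[0,0,-5,0,0],[0,0,-5,0,0],[0,0,-3,0,0],[0,0,0,0,0]]'|grep -E "pos|force"; python3 -c "
from h import *
st()"; python3 -m crank '[[0,0,-3,0,0],[0,0,-3,0,0],[0,0,-3,0,0],[0,0,-3,0,0],[0,0,0,0,0]]'|grep -E "pos|force"; python3 -c "
from h import *
st()
p,d=grab('scene'); cv2.imwrite('pics/s7.png',cv2.resize(p[150:250,220:340,::-1],None,fx=6,fy=6,interpolation=0))"
```

```text
eef_pos: [0.632, 0.0225, 0.0339]
wrist_force: [-0.6, 1.3, 0.3]
t 22.93 gxy mm [ 59.08 -91.98] z 33.9 F g [-0.69  1.2   0.27] tooly -90.0 toolz 180.0 deg in g w 0.1 j [-0.14  0.8   1.54  0.    0.8   1.5 ]
eef_pos: [0.633, 0.0342, 0.0336]
wrist_force: [1.1, -0.1, -0.9]
t 23.35 gxy mm [ 59.22 -80.28] z 33.6 F g [ 1.15 -0.01 -0.93] tooly -90.1 toolz 179.9 deg in g w 0.2 j [-0.12  0.8   1.54  0.    0.8   1.52]
```

View pics/s7.png

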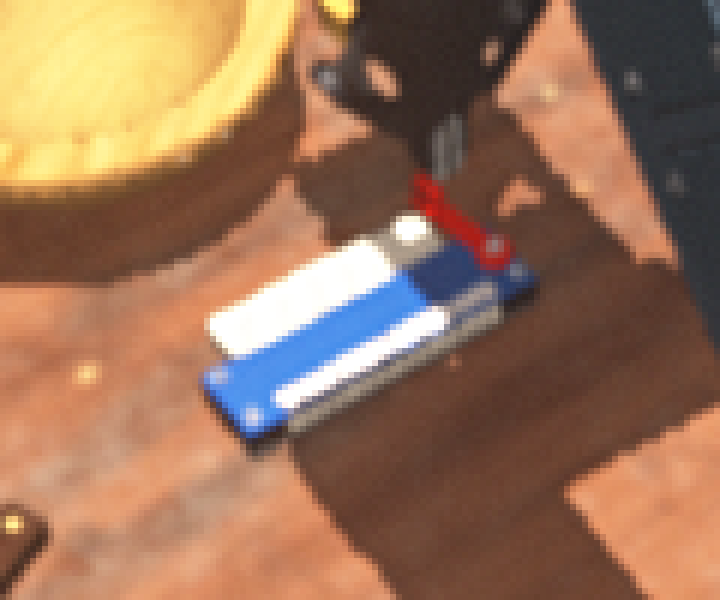

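The finger is turning the lever: the tab, at about (430,190) in the crop, has begun to move left. Continuing along the arc.

```bash
python3 -m crank '[[0,2,-4.5,2,0],[0,0,-4.5,2,0],[0,0,-3.5,2,0],[0,0,-3.5,2,0],[0,0,-3.5,2,0],[0,0,-3.5,2,0],[0,0,0,0,0]]'|grep -E "pos|force"; python3 -c "
from h import *
st()"; python3 -m crank '[[0,0,-3,3,0],[0,0,-3,3,0],[0,0,-3,3,0],[0,0,-3,3,0],[0,0,0,0,0]]'|grep -E "pos|force"; python3 -c "
from h import *
st()
p,d=grab('scene'); cv2.imwrite('pics/s8.png',cv2.resize(p[150:250,220:340,::-1],None,fx=6,fy=6,interpolation=0))"
```

```text
eef_pos: [0.6216, 0.0584, 0.0312]
wrist_force: [0.4, -0.5, 0.7]
t 23.98 gxy mm [ 46.07 -56.91] z 31.2 F g [ 0.46 -0.44  0.75] tooly -90.1 toolz 179.9 deg in g w 0.1 j [-0.09  0.79  1.56  0.    0.78  1.56]
eef_pos: [0.6099, 0.0709, 0.0311]
wrist_force: [-0.7, 0.3, 0.2]
t 24.40 gxy mm [ 33.52 -45.28] z 31.1 F g [-0.76  0.29  0.23] tooly -90.1 toolz 179.9 deg in g w 0.5 j [-0.07  0.79  1.59  0.    0.77  1.58]
```

View pics/s8.png

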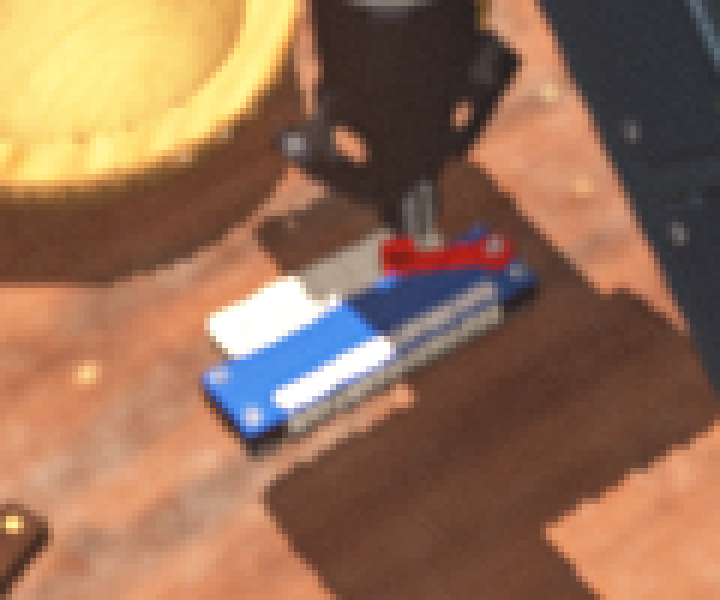

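```bash
python3 -m crank '[[0,0,-2.5,3,0],[0,0,-2.5,3,0],[0,0,-2.5,3,0],[0,0,-2.5,3,0],[0,0,-1,2,0],[0,0,0,0,0]]'|grep -E "pos|force"; python3 -c "
from h import *
st()"; python3 -m crank '[[0,0,0,1.5,0],[0,0,0,1,0],[0,0,0,0,0]]'|grep -E "pos|force"; python3 -m crank '[[0,0,0,1,0],[0,0,0,0,0]]'|grep -E "pos|force"; python3 -c "
from h import *
st()
p,d=grab('scene'); cv2.imwrite('pics/s9.png',cv2.resize(p[150:250,220:340,::-1],None,fx=6,fy=6,interpolation=0))"
```

```text
eef_pos: [0.5974, 0.0828, 0.0313]
wrist_force: [-0.0, 0.0, -0.0]
t 24.95 gxy mm [ 20.18 -34.37] z 31.3 F g [-0.04  0.05 -0.04] tooly -90.1 toolz 179.9 deg in g w -0.3 j [-0.05  0.78  1.62  0.    0.74  1.6 ]
eef_pos: [0.5957, 0.0826, 0.0314]
wrist_force: [0.3, 1.2, -0.9]
eef_pos: [0.5947, 0.0826, 0.0314]
wrist_force: [0.4, 0.3, 0.3]
t 25.37 gxy mm [ 17.57 -34.77] z 31.4 F g [0.41 0.29 0.33] tooly -90.1 toolz 179.9 deg in g w -0.2 j [-0.05  0.77  1.63  0.    0.74  1.6 ]
```

View pics/s9.png

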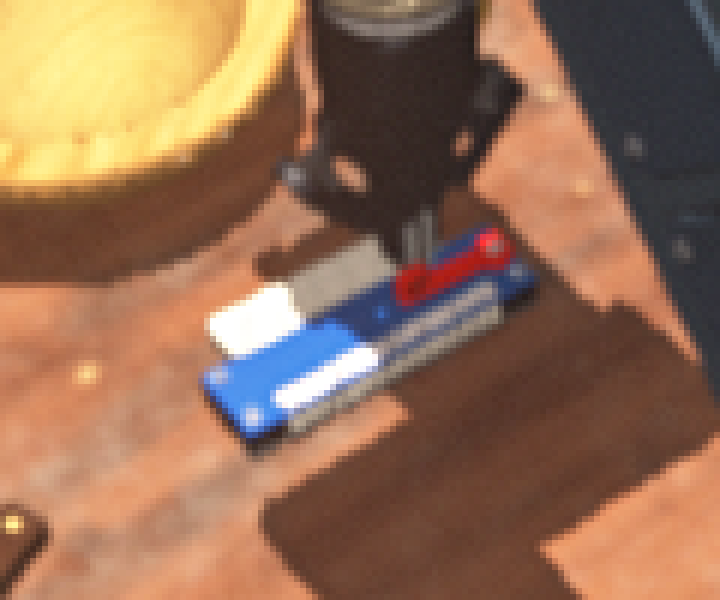

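Nearly along the plate now; the tab is at about (410,285) in the crop. Creeping to the stop.

```bash
python3 -m crank '[[0,0,-3,0.7,0],[0,0,0,0.7,0],[0,0,0,0,0]]'|grep -E "pos|force"; python3 -m crank '[[0,0,0,0.7,0],[0,0,0,0,0]]'|grep -E "pos|force"; python3 -m crank '[[0,0,0,0.5,0],[0,0,0,0,0]]'|grep -E "pos|force"; python3 -c "
from h import *
st()"
```

```text
eef_pos: [0.5933, 0.0858, 0.0313]
wrist_force: [0.6, 0.6, 0.0]
eef_pos: [0.5932, 0.0858, 0.0314]
wrist_force: [1.7, 0.7, -0.4]
eef_pos: [0.5931, 0.0857, 0.0314]
wrist_force: [3.1, 0.8, -1.1]
t 26.00 gxy mm [ 15.7  -31.72] z 31.4 F g [ 3.05  1.   -1.15] tooly -90.1 toolz 179.9 deg in g w -0.5 j [-0.04  0.77  1.63  0.    0.73  1.6 ]
```

```bash
python3 -m crank '[[0,0,0,0.4,0],[0,0,0,0,0]]'|grep -E "pos|force"; python3 -m crank '[[0,0,0,-6,0],[0,0,0,-10,0],[0,-30,0,0,0],[0,-40,0,0,0],[0,-30,30,0,0],[0,0,40,0,0],[0,0,40,0,0],[0,0,40,0,0],[0,0,30,0,0],[0,0,0,0,0]]'|grep -E "pos|force"; python3 -c "
from h import *
st()
p,d=grab('scene'); cv2.imwrite('pics/s10.png',cv2.resize(p[180:235,245:320,::-1],None,fx=10,fy=10,interpolation=0))
p,d=grab('top'); cv2.imwrite('pics/t10.png',p[:,:,::-1])
"
```

```text
eef_pos: [0.5928, 0.0858, 0.0315]
wrist_force: [3.4, 1.9, -1.0]
eef_pos: [0.5938, -0.1004, 0.1307]
wrist_force: [-0.4, -0.6, -0.1]
t 27.00 gxy mm [  29.68 -217.34] z 130.7 F g [-0.34 -0.6  -0.15] tooly -90.4 toolz 179.6 deg in g w -0.1 j [-0.35  0.62  1.58 -0.    0.94  1.3 ]
```

View pics/s10.png

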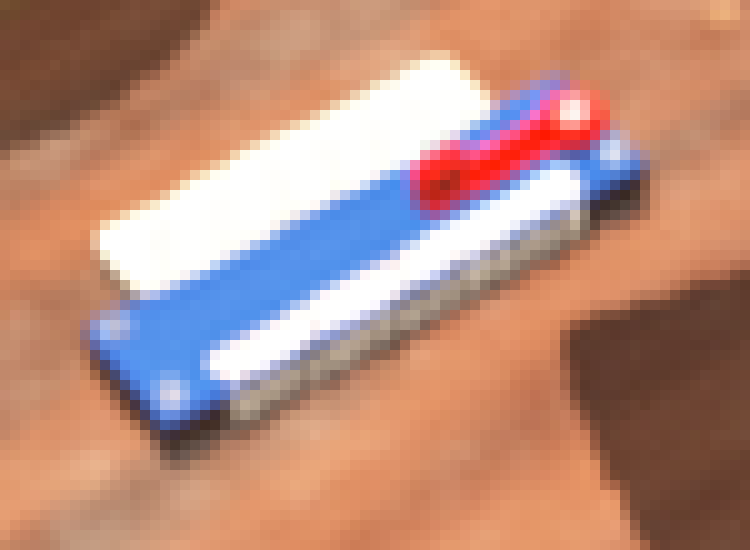

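View pics/t10.png

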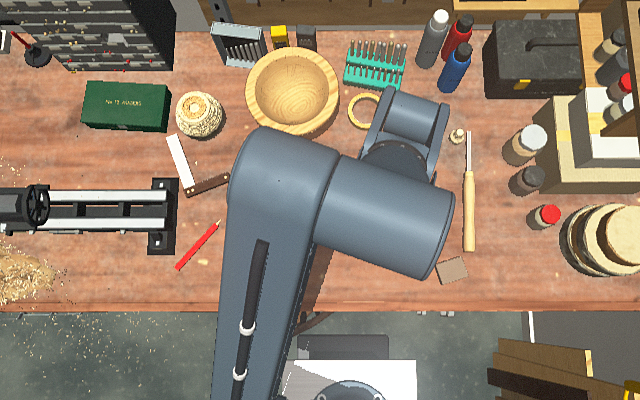

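Run:
```python
from h import *
n='scene'; p,d=grab(n); hsv=cv2.cvtColor(p,cv2.COLOR_RGB2HSV)
sub=np.zeros(p.shape[:2],bool); sub[180:235,245:320]=1
b=sub&(hsv[...,0]>100)&(hsv[...,0]<130)&(hsv[...,1]>120)
r=sub&((hsv[...,0]<6)|(hsv[...,0]>172))&(hsv[...,1]>190)&(hsv[...,2]>120)
for m,z in ((b,.023),(r,.03)):
    ys,xs=np.nonzero(m); X=ray_z(n,np.c_[xs,ys],z)[:,:2]
    print(len(xs),cv2.minAreaRect((X*1000).astype(np.float32)))
    g=np.array([w2g(x)*1e3 for x in X]); print(g.min(0),g.max(0))
    if z==.03:
        for lo in range(-80,-10,10):
            k=(g[:,1]>=lo)&(g[:,1]<lo+10); print(lo,k.sum(),g[k,0].mean() if k.any() else None)
# predicted pixel position of pivot & lever tip if shut / open by 0.1
for th in (0,.05,.1): print(th,proj(n,[[*g2w(.046*np.sin(th),-.071+.046*np.cos(th)),.043]]))
print(proj(n,[[*g2w(0,-.071),.027]]))
m=cv2.cvtColor(p,cv2.COLOR_RGB2GRAY)
for x in (-23,-26):
  P=np.array([[*g2w(x*1e-3,y*1e-3),.015] for y in np.arange(57,-58,-6)]); uv=proj("scene",P).astype(np.float32)
  print(x,cv2.remap(m,uv[None,:,0],uv[None,:,1],cv2.INTER_LINEAR)[0])
```

```text
278 ((578.6301879882812, 120.21675109863281), (161.10572814941406, 44.000980377197266), 85.89010620117188)
[-23.20385547 -78.91375049] [20.82163448 82.1897329 ]
56 ((576.0775146484375, 70.5979232788086), (55.19596862792969, 14.497502326965332), 77.97392272949219)
[ -8.86125342 -75.13986734] [  9.03347019 -20.3654873 ]
-80 3 -7.222145750033945
-70 10 -2.306795105914457
-60 8 -0.8607243600153541
-50 10 -0.49825491377715075
-40 12 1.230121571959385
-30 13 1.8927010993598128
-20 0 None
0 [[288.3694147  195.47528712]]
0.05 [[287.929658   194.98422837]]
0.1 [[287.52539896 194.47752217]]
[[301.72506158 192.17094118]]
-23 [170 154 155 142 152 164 160 148 147 155 147 146 143 163 150 150 147 149
 143 148]
-26 [142 126 130 116 130 144 131 119 115 141 134 130 121 127 130 126 123 126
 128 107]
```

```bash
python3 -m crank '[[0,-20,35,0,0],[0,-20,35,0,0],[0,0,40,0,0],[0,0,40,0,0],[0,0,40,0,0],[0,0,40,0,0],[0,0,0,0,0]]'|grep -E "pos|force"
python3 - <<'E'
from h import *
n='top'; p,d=grab(n); cv2.imwrite('pics/t11.png',cv2.resize(p[140:210,250:350,::-1],None,fx=8,fy=8,interpolation=0))
hsv=cv2.cvtColor(p,cv2.COLOR_RGB2HSV)
sub=np.zeros(p.shape[:2],bool); sub[150:205,255:345]=1
b=sub&(hsv[...,0]>100)&(hsv[...,0]<130)&(hsv[...,1]>120)
r=sub&((hsv[...,0]<6)|(hsv[...,0]>172))&(hsv[...,1]>190)&(hsv[...,2]>120)
ys,xs=np.nonzero(b); X=ray_z(n,np.c_[xs,ys],.023)[:,:2]; print(len(xs),cv2.minAreaRect((X*1000).astype(np.float32)))
ys,xs=np.nonzero(r)
print(len(xs)); X=ray_z(n,np.c_[xs,ys],.027)[:,:2]; g=np.array([w2g(x)*1e3 for x in X])
for lo in range(-80,-10,6):
    k=(g[:,1]>=lo)&(g[:,1]<lo+6); print(lo,k.sum(),g[k,0].mean() if k.any() else None, (g[k,0].min(),g[k,0].max()) if k.any() else None)
E
```

```text
eef_pos: [0.578, -0.3302, 0.1708]
wrist_force: [0.1, 0.8, -1.0]
654 ((580.193115234375, 117.42877960205078), (162.54637145996094, 43.72895812988281), 85.78966522216797)
48
-80 5 -0.7195659158720793 (np.float64(-4.911029135909856), np.float64(5.489317524266184))
-74 3 -4.392600454268725 (np.float64(-5.244380853462002), np.float64(-2.8557187173596708))
-68 6 2.4950279009500442 (np.float64(-3.0224267952858597), np.float64(7.3857320163493325))
-62 4 1.6783738003277624 (np.float64(-0.9653029460997813), np.float64(4.322066695985622))
-56 6 1.2614532963296805 (np.float64(-1.4655719191716028), np.float64(3.988508686728947))
-50 3 0.8176964458349207 (np.float64(-1.7991166422696514), np.float64(5.884547052809872))
-44 5 0.9741057656337601 (np.float64(-2.299481845895915), np.float64(5.717716602661042))
-38 4 3.29631764640252 (np.float64(-2.4662830803133855), np.float64(5.3840364253892306))
-32 3 3.0091948814748934 (np.float64(-0.40762680373283755), np.float64(7.281730960312821))
-26 6 0.9107712424325353 (np.float64(-0.9081753953169003), np.float64(4.215953357726824))
-20 2 2.7675317147020335 (np.float64(1.486004793877102), np.float64(4.049058635526965))
-14 0 None None
```

View pics/t11.png

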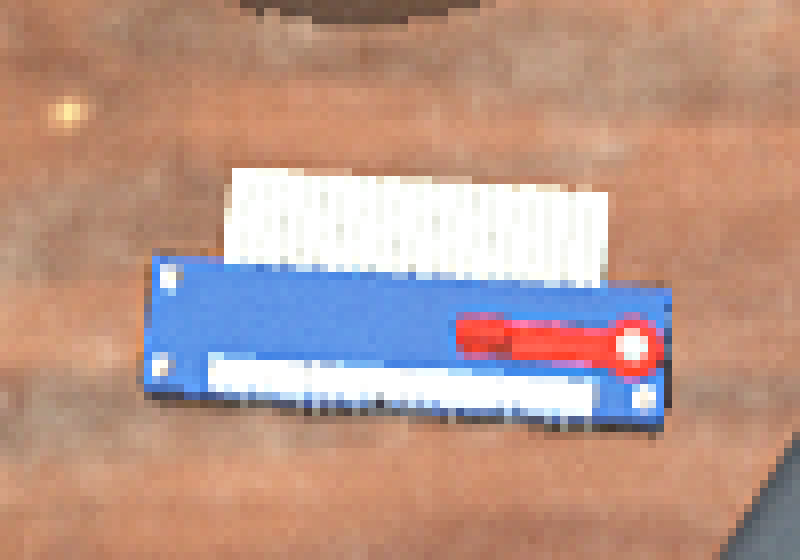

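The lever lies along the plate from (635,345) to (460,335) in the crop, parallel to its edge. The pin row is straight, and the gauge has moved less than 0.5 mm. Handing in.

```bash
python3 -c "
from cell import hand_in
print(hand_in())"
```

```text
the job is handed in; nothing more can be done
None
```

I pushed all 20 pins in flush with the frame's front edge, then swung the red lever shut onto its stop, and handed the job in at about 28 s of the 61 s allowed.

- **Pins:** I pressed them in with the side of the closed fingertips, up to light contact with the frame each time, about 4–5 N at most. After the first six presses, pins 4 and 14 still stood out by about 1–2 mm. Six more presses in between fixed that. The last pictures show an even front row and straight rear ends.
- **Lever:** I only moved it once the pins were flush. It stopped against about 3–4 N, where about 1 N moves it, and in the top view it lies parallel to the plate. The cameras show only about 2.5 mm per pixel, so "flush" and "shut" rest on contact force as well as on the pictures.
- **Gauge:** Both cameras put it within about 0.5 mm of where it started. They disagree with each other by about 3 mm along its length, but that offset was there from the start.
- **Pencil and gouge:** I never went near the pencil. The arm finished about 0.17 m above the bench near the gouge, touching nothing.

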